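# Fish the red biscuit cutter out of the gap between tub and pan

### The job

The small red biscuit cutter has dropped into the narrow gap between the white food tub and the steel pan. Pick up the cranked hook by its wooden handle and use it to draw the red cutter out through the open end of the gap until the whole cutter is clear on the table, never touching the cutter with the robot itself. Then leave the hook resting on the table on its flat handle and let go of it; leave the small blue cutter on the red board alone.

Things in the scene. Friction and masses are not known exactly. Their poses are not given: they have to be found in the camera images.
- gap: Fixed white tub (blue lid, 150 x 265 mm, robot's side) and steel pan (176 x 325 mm, far side), 116 and 113 mm high (pan handle 140), with a straight gap 66 mm wide between them, open above; a carton closes it 267 mm in, the other end is open to the robot's left. Origin: on the table, centre of that open mouth. +y points out of the mouth along the gap's centre line, x across it, z up
- hook: Loose hook, about 0.3 kg, on its flat wooden handle (32 mm wide in x, 34 high, y -0.034 to +0.09). Origin: underside of handle at the gripping place, near the centre of mass; z up. Dark 8 mm rod goes forward, to -y: axis up to z 0.052 at y -0.085, level to y -0.22, there straight down to the tip, 4.5 mm above the underside. 48 mm free under the level rod
- red_cutter: Red plastic ring, open top and bottom, outer diameter 48 mm, inner 40 mm, 25 mm high, 40 g, loose, lying flat on the table in the gap, centre 50 to 140 mm in from the mouth. Origin: centre of the ring on its underside, z up. The hook's tip fits down into it with room to spare
- blue_cutter: Blue plastic ring of the same size and shape as the red one, loose on the red cutting board at the robot's left: a bystander. Origin: centre of its underside

How it is judged:
By the outcome, as a careful person would: the job done as asked, in the order asked, and still so for the second after the job is handed in, with the robot touching nothing.
It also fails if it takes over 51 s, if anything falls off the work surface, if the arm or the gripper's body presses on something with over 40 N, if the wrist force passes 120 N, or if a joint passes its speed limit or range.

### The arm

A 7-joint arm with a two-finger parallel gripper is mounted at the origin on the work surface. World frame = base frame: x ahead of the robot, y to its left, z up, the work surface at z = 0. Lengths are in m, angles in rad, forces in N, time in s.
With the tool pointing down it reaches from about 0.4 to 0.85 m from the base axis. Payload 6.9 kg.
Tool frame: the origin (TCP) lies between the finger pads; the fingertips stand 14 mm ahead of it and the grasp point (between the pads) lies 5 mm behind it; z points along the fingers, y is the line along which they close (so a half turn about z gives the same grasp; the last joint's range is limited). The gripper opens to 85 mm and grips with 20 to 120 N. Pads are 22 mm wide; open, the fingers measure 114 mm over their backs; the gripper's body (76 mm by 85 mm) begins 54 mm behind the grasp point. The pads swing forward as they close: fully open they stand 13 mm farther back than shut.
Start: joints at [-1.139, 0.507, -0.238, 1.5, 0.126, 1.149, -0.155], TCP at [0.201, 0.592, 0.245] pointing down, gripper open.
Joint ranges: [-3.08, 3.08], [-0.24, 2.05], [-1.43, 1.35], [0, 2.5], [-1.52, 4.66], [0.17, 1.96], [-2.89, 2.89]. Speed limits (rad/s): [2.39, 2.39, 3.14, 3.14, 3.14, 3.14, 3.14].

### API

Orientations are given as a rotation vector (axis times angle).
In Python, from rig import bot gives the robot as it stands.
- The arm moves only by the tool apply_moves, never from a script. Its argument "commands" is a list of rows, each an object of numbers: "dx", "dy", "dz": the shift along the tool's x, y, z in mm; "rx", "ry", "rz": the turn, a rotation vector about the tool's x, y, z in rad; "gripper": the finger opening in mm, from 0 to 85.4. In form: [{"dx": .., "dy": .., "dz": .., "rx": .., "ry": .., "rz": .., "gripper": ..}, ...]. A call has 1 to 12 rows; each row shifts and turns the commanded pose from where the row before left it, along the tool's axes as they then stand; what a row does not reach is not made up. A row lasts 1/10 s, in which the tool goes at most 50 mm and 8.59 degrees, less where a joint would pass 70% of its speed; a pose out of reach is approached as far as the arm can. A call with a gripper value outside its range is refused whole. The fingers move at their own pace and stop on an object; "squeeze" is the grip in N (left out, the last holds). Time passes only in rows, so rows that do not move let the fingers close. It gives the time, the measured TCP pose, the force, the opening and the grip force at its end, in the units of the state.
- bot.get_obs(): the state, without advancing time (a new reading comes with each control period).
- bot.snapshot(name): name is "side" or "top" or "wrist"; returns a dict with "color" (384x512x3 uint8, blue, green, red), "camera_matrix" (3x3 intrinsics, pixels), "origin" and "orientation" of the camera in the world; the wrist camera has in their place "hand_eye" (4x4, takes a point from camera to tool coordinates, whose origin is the TCP and whose axes are the flange's). Camera axes: x right, y up, looking along -z (the intrinsics and any distortion apply to the point x, -y, -z); pixel columns grow to the right and rows downward; lengths in m; the calibration is good to about 2 mm. A picture is of the moment at which its call begins: read the wrist's pose just before it. There is no depth.
- bot.sign_off(): hands the job in; it is judged then, once.
The state is a dict: "time_s": time; "joint_pos": joint angles; "qd": joint speeds; "joint_efforts": joint torques, N m; "ee_pos": TCP position; "tcp_rot": TCP orientation; "wrist_force": force on the tool from outside, world axes, zero at the start; "ft_torque": the same for the moment, N m; "width": finger opening in m; "grasp_force": force on a finger pad.
Only numpy, scipy, OpenCV 4.12 (cv2) and the standard library are available. Lean on these libraries where they do the work, as an engineer would, in place of code of your own. Each camera call takes 0.05 s, during which the arm holds its last target. There are 200 camera calls.

## Working session

There is one attempt and no reset: what is moved stays moved. The work goes in short steps, Python scripts to look and compute and a tool call to move; the robot and the scene stay as the last step left them, time stands still between calls to the robot, and variables do not carry over. Pictures are saved under pics/ and viewed, at most 10 in all, crops included, and the job is handed in when it is done.

Besides the shell and the picture viewer there is one more tool, called after "Request:" by a JSON object that holds its "api" and its "payload". apply_moves: Moves the arm, as the interface text tells. Its arguments: {"type":"object","properties":{"commands":{"type":"array"},"squeeze":{"type":"number"}},"required":["commands"]}

```bash
mkdir -p pics; cat > h.py <<'E'
import numpy as np,cv2,pickle
from scipy.spatial.transform import Rotation as R
from rig import bot
def snap(n,f):
    s=bot.get_obs(); d=bot.snapshot(n); cv2.imwrite(f'pics/{f}.png',d['color'])
    d['s']={k:s[k] for k in('ee_pos','tcp_rot')}; pickle.dump(d,open(f'pics/{f}.pkl','wb')); return d
def cam(f):
    d=pickle.load(open(f'pics/{f}.pkl','rb')); K=np.array(d['camera_matrix'])
    if 'hand_eye' in d:
        H=np.array(d['hand_eye']); T=np.eye(4); T[:3,:3]=R.from_rotvec(d['s']['tcp_rot']).as_matrix(); T[:3,3]=d['s']['ee_pos']; T=T@H
        return K,T[:3,:3],T[:3,3],d
    o=np.array(d['orientation']); 
    M=o if o.shape==(3,3) else R.from_rotvec(o).as_matrix() if o.size==3 else R.from_quat(o).as_matrix()
    return K,M,np.array(d['origin']),d
def px(f,pts,z):
    K,M,o,d=cam(f); D=np.array(d.get('distortion',np.zeros(5)),float)
    p=cv2.undistortPoints(np.array(pts,float).reshape(-1,1,2),K,D).reshape(-1,2)
    r=np.c_[p[:,0],-p[:,1],-np.ones(len(p))]@M.T
    t=(np.broadcast_to(z,len(p))-o[2])/r[:,2]; return o+t[:,None]*r
E
python3 - <<'E'
from h import *
np.set_printoptions(precision=4,suppress=True)
for n in('top','side','wrist'):
    d=snap(n,n+'0'); print(n,{k:(v if k!='color' else 0) for k,v in d.items()})
o=bot.get_obs();print(o)
a=cv2.resize(cv2.imread('pics/top0.png'),(800,600),interpolation=cv2.INTER_CUBIC);cv2.imwrite('pics/top0b.png',a)
E
```

```text
top {'color': 0, 'camera_matrix': array([[414.125 ,   0.    , 255.5065],
       [  0.    , 414.125 , 191.7176],
       [  0.    ,   0.    ,   1.    ]]), 'origin': array([0.3971, 0.1955, 1.016 ]), 'orientation': array([ 0.0851, -0.0992, -1.5898]), 's': {'ee_pos': array([0.2005, 0.5915, 0.2445]), 'tcp_rot': array([-0.5109, -3.0995,  0.0027])}}
side {'color': 0, 'camera_matrix': array([[398.2635,   0.    , 262.9969],
       [  0.    , 398.2635, 196.5159],
       [  0.    ,   0.    ,   1.    ]]), 'origin': array([0.4378, 1.0253, 0.6765]), 'orientation': array([ 0.0822, -1.344 , -2.7427]), 's': {'ee_pos': array([0.2006, 0.5914, 0.2445]), 'tcp_rot': array([-0.511 , -3.0995,  0.0027])}}
wrist {'color': 0, 'camera_matrix': array([[332.6741,   0.    , 255.3517],
       [  0.    , 332.6741, 195.0264],
       [  0.    ,   0.    ,   1.    ]]), 'hand_eye': array([[-0.0004,  0.949 ,  0.3153,  0.0807],
       [ 1.    ,  0.0005, -0.0001, -0.0002],
       [-0.0002,  0.3153, -0.949 , -0.1283],
       [ 0.    ,  0.    ,  0.    ,  1.    ]]), 's': {'ee_pos': array([0.2006, 0.5915, 0.2445]), 'tcp_rot': array([-0.5111, -3.0995,  0.0025])}}
{'time_s': 0.15, 'joint_pos': array([-1.1385,  0.5082, -0.2375,  1.5009,  0.1257,  1.1489, -0.1548]), 'qd': array([-0.0017, -0.0048,  0.0023, -0.0042,  0.0009,  0.0007,  0.0007]), 'joint_efforts': array([ -0.0033, -62.1013,  -2.1897, -24.9842,   0.0126,   0.0091,
         0.    ]), 'ee_pos': array([0.2006, 0.5916, 0.2446]), 'tcp_rot': array([-0.511 , -3.0995,  0.0021]), 'wrist_force': array([-0.1397,  0.1286,  0.6249]), 'ft_torque': array([-0.0096,  0.0181, -0.0324]), 'grasp_force': 0.0, 'width': 0.08528139030400662}
```

View pics/top0b.png

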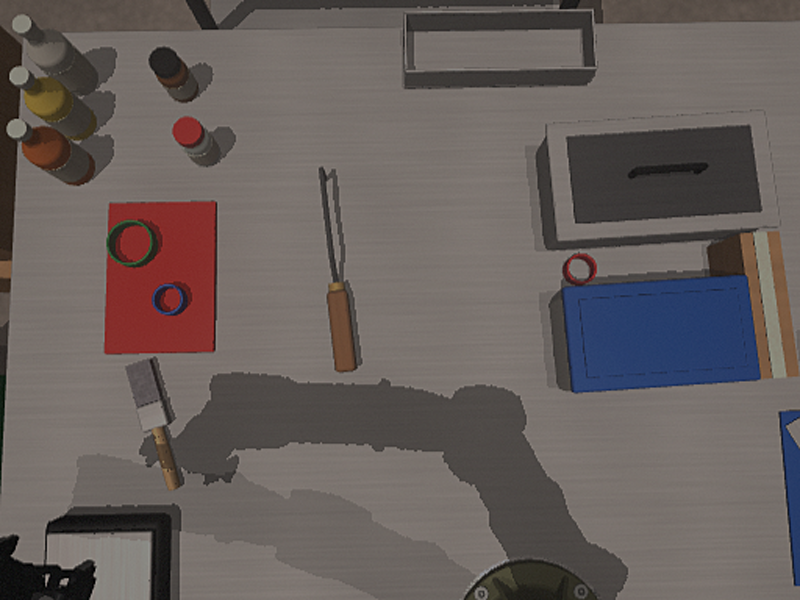

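View pics/wrist0.png

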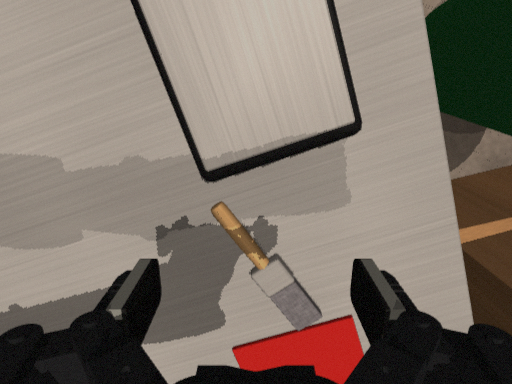

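The top view shows the hook with its handle from (335,285) to (345,370) and rod tip at (322,168). The red ring is at (579,269), the gap mouth near x≈560, with the tub below and the pan above it. The wrist view shows only the brush and the board corner.

```bash
python3 - <<'E'
import cv2,numpy as np
a=cv2.imread('pics/top0.png')
h=cv2.resize(a[100:245,190:240],None,fx=4,fy=4,interpolation=cv2.INTER_CUBIC)
g=cv2.resize(a[65:210,335:485],None,fx=4,fy=4,interpolation=cv2.INTER_CUBIC)
cv2.imwrite('pics/c0.png',cv2.convertScaleAbs(np.hstack([h,g]),alpha=1.5))
s=cv2.imread('pics/side0.png');cv2.imwrite('pics/s0b.png',cv2.resize(cv2.convertScaleAbs(s,alpha=1.5),(800,600)))
E
```

```text
(no output)
```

View pics/c0.png

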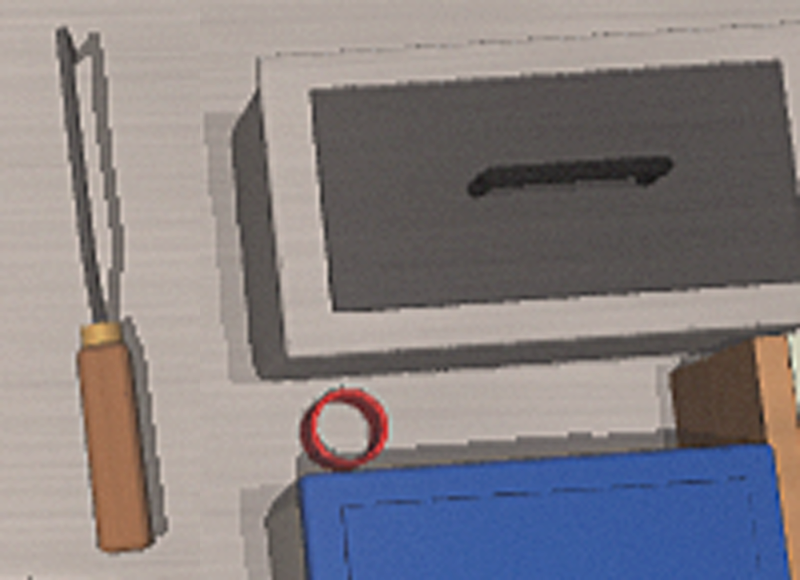

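View pics/s0b.png

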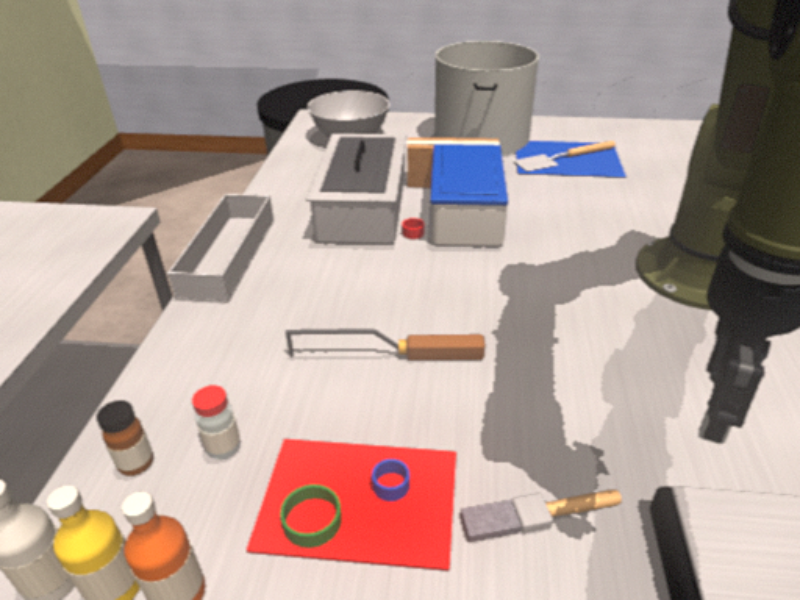

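The crops show the hook handle's corners, with front at (104,345), rear at (126,548) and rod tip at (64,32). The ring is centred at ~(346,430), the pan rim corner is at (288,357) and the tub rim edge runs from (303,478) to (772,447). The side view agrees: the hook lies flat and the ring is just inside the mouth.

```bash
python3 - <<'E'
from h import *
np.set_printoptions(precision=4,suppress=True)
H=lambda p:(p[0]/4+190-.4,p[1]/4+100-.4); G=lambda p:((p[0]-200)/4+335-.4,p[1]/4+65-.4)
def show(n,p,z): print(n,px('top0',[p],z)[0])
for n,p,z in[('hf',(104,345),.034),('hr',(124,548),.034),('tip rod top',(64,30),.056),('rod near handle',(101,322),.02)]: show(n,H(p),z)
for n,p,z in[('pan rim',(288,357),.113),('pan rim2',(790,325),.113),('pan base',(260,380),0),('pan rim top',(258,57),.113),('tub a',(303,478),.116),('tub b',(772,447),.116),('ring L',(301,430),.025),('ring R',(389,430),.025),('ring T',(347,388),.025),('ring B',(347,471),.025),('inner c',(346,430),.0)]: show(n,G(p),z)
S=lambda p:(p[0]*.64-.2,p[1]*.64-.2)
for n,p,z in[('tip bottom',(290,355),.0045),('corner',(289,332),.052),('h front top',(404,338),.034),('h rear bottom',(484,358),0),('ring',(413,221),.025),('pan base R',(395,240),0),('tub base L',(435,243),0),('tubtop',(432,200),.116)]:
  print(n,px('side0',[S(p)],z)[0])
E
```

```text
hf [0.5285 0.2805 0.034 ]
hr [0.4077 0.2699 0.034 ]
tip rod top [0.7158 0.3005 0.056 ]
rod near handle [0.5445 0.2834 0.02  ]
pan rim [ 0.5833 -0.0404  0.113 ]
pan rim2 [ 0.5959 -0.3221  0.113 ]
pan base [ 0.5923 -0.0516  0.    ]
pan rim top [ 0.757 -0.032  0.113]
tub a [ 0.5149 -0.0444  0.116 ]
tub b [ 0.5269 -0.3046  0.116 ]
ring L [ 0.5562 -0.069   0.025 ]
ring R [ 0.5551 -0.1225  0.025 ]
ring T [ 0.5815 -0.0984  0.025 ]
ring B [ 0.5305 -0.0956  0.025 ]
inner c [ 0.5597 -0.1037  0.    ]
tip bottom [0.7141 0.3044 0.0045]
corner [0.7098 0.303  0.052 ]
h front top [0.5316 0.2805 0.034 ]
h rear bottom [0.4033 0.2786 0.    ]
ring [ 0.5554 -0.1037  0.025 ]
pan base R [ 0.5893 -0.0662  0.    ]
tub base L [ 0.5062 -0.0616  0.    ]
tubtop [ 0.511  -0.0276  0.116 ]
```

Request:
{"api": "apply_moves", "payload": {"commands": [{"dx": -31.5,"dy": -16.9},{"dx": -31.5,"dy": -16.9},{"dx": -31.5,"dy": -16.9},{"dx": -31.5,"dy": -16.9},{"dx": -31.5,"dy": -16.9},{"dx": -31.5,"dy": -16.9},{"dx": -31.5,"dy": -16.9},{"dx": -31.5,"dy": -16.9},{"dx": -31.5,"dy": -16.9},{"dx": -31.5,"dy": -16.9},{"dx": -31.5,"dy": -16.9},{"dx": -31.5,"dy": -16.9}]}}

```text
invalid input
```

Request:
{"api": "apply_moves", "payload": {"commands": [{"rz": -0.085,"dz": 10},{"rz": -0.085,"dz": 10},{"rz": -0.085,"dz": 10},{"rz": -0.085,"dz": 10},{"rz": -0.085,"dz": 10},{}]}}

```text
invalid input
```

```bash
cat >> h.py <<'E'
def go(x,y,z,yaw):
    "tool-frame move to world target, yaw = world direction of tool y"
    s=bot.get_obs(); Q=R.from_rotvec(s['tcp_rot']); c,n=np.cos(yaw),np.sin(yaw)
    T=R.from_matrix(np.array([[-n,c,0],[c,n,0],[0,0,-1]]).T.T if 0 else np.column_stack([[-n,c,0],[c,n,0],[0,0,-1]]))
    d=Q.inv().apply(np.array([x,y,z])-s['ee_pos'])*1000
    print('t',s['time_s'],'pos',s['ee_pos'].round(4),'tooly',Q.as_matrix()[:,1].round(3),'d',d.round(1),'rot',(Q.inv()*T).as_rotvec().round(4),'F',s['wrist_force'].round(1),'w',round(s['width'],4),'q',s['joint_pos'].round(2))
E
python3 - <<'E'
from h import *
go(.494,.278,.12,np.pi/2+.097)
d=snap('wrist','w1')
cv2.imwrite('pics/w1b.png',cv2.resize(cv2.convertScaleAbs(d['color'],alpha=1.5),(800,600)))
E
```

```text
t 0.15 pos [0.2006 0.5916 0.2446] tooly [ 0.321  0.947 -0.001] d [-378.6 -202.6  124.9] rot [-1.300e-03 -3.000e-04 -4.238e-01] F [-0.1  0.1  0.6] w 0.0853 q [-1.14  0.51 -0.24  1.5   0.13  1.15 -0.15]
```

View pics/w1b.png

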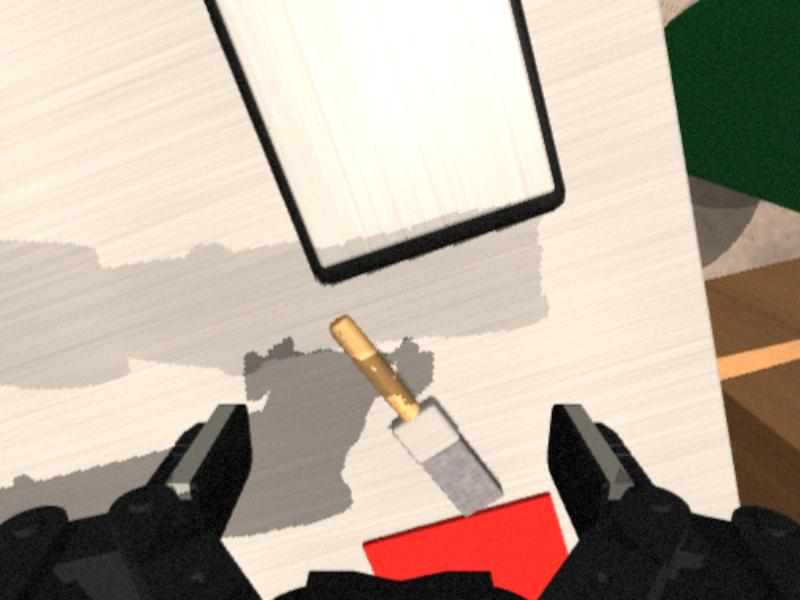

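Both moves were refused as invalid and the arm didn't move: the wrist view is unchanged. I'll try again with every key given in each row.

Request:
{"api": "apply_moves", "payload": {"commands": [{"dx": -31.5,"dy": -16.9,"dz": 0,"rx": 0,"ry": 0,"rz": 0,"gripper": 85},{"dx": -31.5,"dy": -16.9,"dz": 0,"rx": 0,"ry": 0,"rz": 0,"gripper": 85},{"dx": -31.5,"dy": -16.9,"dz": 0,"rx": 0,"ry": 0,"rz": 0,"gripper": 85},{"dx": -31.5,"dy": -16.9,"dz": 0,"rx": 0,"ry": 0,"rz": 0,"gripper": 85},{"dx": -31.5,"dy": -16.9,"dz": 0,"rx": 0,"ry": 0,"rz": 0,"gripper": 85},{"dx": -31.5,"dy": -16.9,"dz": 0,"rx": 0,"ry": 0,"rz": 0,"gripper": 85},{"dx": -31.5,"dy": -16.9,"dz": 0,"rx": 0,"ry": 0,"rz": 0,"gripper": 85},{"dx": -31.5,"dy": -16.9,"dz": 0,"rx": 0,"ry": 0,"rz": 0,"gripper": 85},{"dx": -31.5,"dy": -16.9,"dz": 0,"rx": 0,"ry": 0,"rz": 0,"gripper": 85},{"dx": -31.5,"dy": -16.9,"dz": 0,"rx": 0,"ry": 0,"rz": 0,"gripper": 85},{"dx": -31.5,"dy": -16.9,"dz": 0,"rx": 0,"ry": 0,"rz": 0,"gripper": 85},{"dx": -31.5,"dy": -16.9,"dz": 0,"rx": 0,"ry": 0,"rz": 0,"gripper": 85}]}}

```text
time_s: 1.4
ee_pos: [0.4943, 0.2773, 0.2452]
tcp_rot: [-0.511, -3.1, 0.0]
wrist_force: [0.5, -0.1, -0.5]
width: 0.0851
grasp_force: 0.0
```

Request:
{"api": "apply_moves", "payload": {"commands": [{"dx": 0,"dy": 0,"dz": 20,"rx": 0,"ry": 0,"rz": -0.085,"gripper": 85},{"dx": 0,"dy": 0,"dz": 20,"rx": 0,"ry": 0,"rz": -0.085,"gripper": 85},{"dx": 0,"dy": 0,"dz": 20,"rx": 0,"ry": 0,"rz": -0.085,"gripper": 85},{"dx": 0,"dy": 0,"dz": 20,"rx": 0,"ry": 0,"rz": -0.085,"gripper": 85},{"dx": 0,"dy": 0,"dz": 20,"rx": 0,"ry": 0,"rz": -0.085,"gripper": 85},{"dx": 0,"dy": 0,"dz": 0,"rx": 0,"ry": 0,"rz": 0,"gripper": 85}]}}

```text
time_s: 2.0
ee_pos: [0.4922, 0.2774, 0.1428]
tcp_rot: [0.156, -3.133, 0.004]
wrist_force: [-0.3, 0.0, -0.5]
width: 0.0851
grasp_force: 0.0
```

```bash
python3 - <<'E'
from h import *
go(.494,.278,.02,np.pi/2+.097)
d=snap('wrist','w1')
cv2.imwrite('pics/w1b.png',cv2.resize(cv2.convertScaleAbs(d['color'],alpha=1.5),(800,600)))
E
```

```text
t 2.0 pos [0.4922 0.2774 0.1428] tooly [-0.099  0.995 -0.002] d [ -2.4   0.7 122.8] rot [-0.002  -0.0047  0.0024] F [-0.3  0.  -0.5] w 0.0851 q [-0.38  0.52 -0.26  1.8   0.17  0.85  0.94]
```

View pics/w1b.png

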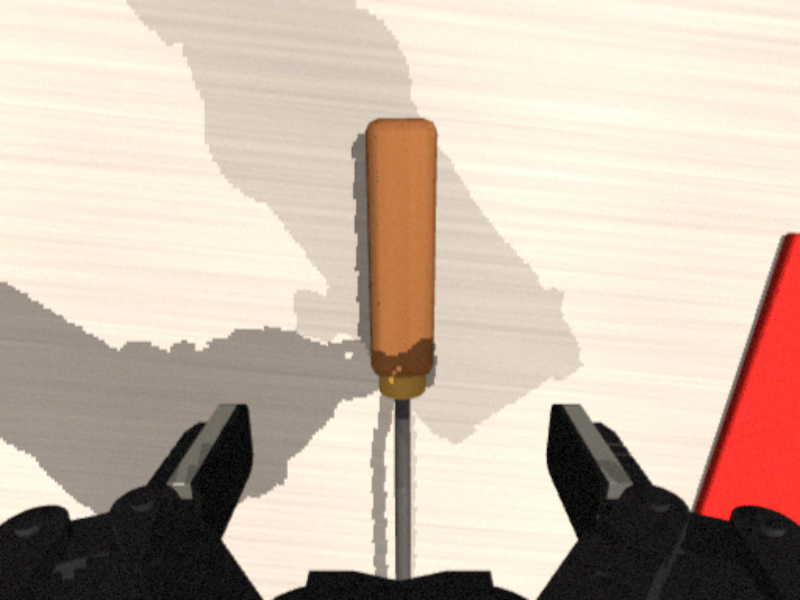

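The handle is centred between the fingers and parallel to them (axis column ~402, front end (402,375), rear end (401,120)). Next I descend to TCP z ≈ 0.021.

Request:
{"api": "apply_moves", "payload": {"commands": [{"dx": -2,"dy": 0.5,"dz": 20,"rx": 0,"ry": -0.004,"rz": 0,"gripper": 85},{"dx": 0,"dy": 0,"dz": 20,"rx": 0,"ry": 0,"rz": 0,"gripper": 85},{"dx": 0,"dy": 0,"dz": 20,"rx": 0,"ry": 0,"rz": 0,"gripper": 85},{"dx": 0,"dy": 0,"dz": 20,"rx": 0,"ry": 0,"rz": 0,"gripper": 85},{"dx": 0,"dy": 0,"dz": 20,"rx": 0,"ry": 0,"rz": 0,"gripper": 85},{"dx": 0,"dy": 0,"dz": 14,"rx": 0,"ry": 0,"rz": 0,"gripper": 85},{"dx": 0,"dy": 0,"dz": 5,"rx": 0,"ry": 0,"rz": 0,"gripper": 85},{"dx": 0,"dy": 0,"dz": 0,"rx": 0,"ry": 0,"rz": 0,"gripper": 85},{"dx": 0,"dy": 0,"dz": 0,"rx": 0,"ry": 0,"rz": 0,"gripper": 85}]}}

```text
time_s: 2.95
ee_pos: [0.4965, 0.2797, 0.0274]
tcp_rot: [-0.153, 3.132, 0.001]
wrist_force: [0.0, 0.3, 0.4]
width: 0.0851
grasp_force: 0.0
```

```bash
python3 - <<'E'
from h import *
print(px('w1',[(402/1.5625,375/1.5625),(401/1.5625,120/1.5625)],.034))
go(.494,.278,.02,np.pi/2+.097)
E
```

```text
[[0.5265231  0.2817934  0.034     ]
 [0.406312   0.26919674 0.034     ]]
t 2.95 pos [0.4965 0.2797 0.0274] tooly [-0.097  0.995  0.001] d [ 2.7 -1.4  7.4] rot [0.0006 0.0055 0.0004] F [0.  0.3 0.4] w 0.0851 q [-0.42  0.68 -0.21  1.89  0.24  0.58  0.88]
```

Request:
{"api": "apply_moves", "payload": {"commands": [{"dx": 3,"dy": -1,"dz": 4,"rx": 0,"ry": 0.005,"rz": 0,"gripper": 85},{"dx": 0,"dy": 0,"dz": 2.5,"rx": 0,"ry": 0,"rz": 0,"gripper": 85},{"dx": 0,"dy": 0,"dz": 0,"rx": 0,"ry": 0,"rz": 0,"gripper": 85}]}}

```text
time_s: 3.25
ee_pos: [0.4929, 0.2778, 0.0197]
tcp_rot: [0.154, -3.137, 0.0]
wrist_force: [0.1, -0.7, -0.4]
width: 0.0849
grasp_force: 0.0
```

Request:
{"api": "apply_moves", "payload": {"commands": [{"dx": 0,"dy": 0,"dz": 0,"rx": 0,"ry": 0,"rz": 0,"gripper": 40},{"dx": 0,"dy": 0,"dz": 0,"rx": 0,"ry": 0,"rz": 0,"gripper": 25},{"dx": 0,"dy": 0,"dz": 0,"rx": 0,"ry": 0,"rz": 0,"gripper": 20},{"dx": 0,"dy": 0,"dz": 0,"rx": 0,"ry": 0,"rz": 0,"gripper": 20},{"dx": 0,"dy": 0,"dz": 0,"rx": 0,"ry": 0,"rz": 0,"gripper": 20},{"dx": 0,"dy": 0,"dz": 0,"rx": 0,"ry": 0,"rz": 0,"gripper": 20},{"dx": 0,"dy": 0,"dz": 0,"rx": 0,"ry": 0,"rz": 0,"gripper": 20},{"dx": 0,"dy": 0,"dz": 0,"rx": 0,"ry": 0,"rz": 0,"gripper": 20}], "squeeze": 80}}

```text
time_s: 4.05
ee_pos: [0.4931, 0.2782, 0.0201]
tcp_rot: [0.154, -3.137, -0.0]
wrist_force: [-1.2, -0.4, 5.4]
width: 0.0306
grasp_force: 80.2
```

Request:
{"api": "apply_moves", "payload": {"commands": [{"dx": 0,"dy": 0,"dz": -15,"rx": 0,"ry": 0,"rz": 0,"gripper": 20},{"dx": 0,"dy": 0,"dz": -25,"rx": 0,"ry": 0,"rz": 0,"gripper": 20},{"dx": 0,"dy": 0,"dz": -25,"rx": 0,"ry": 0,"rz": 0,"gripper": 20},{"dx": 0,"dy": 0,"dz": -25,"rx": 0,"ry": 0,"rz": 0,"gripper": 20},{"dx": 0,"dy": 0,"dz": 0,"rx": 0,"ry": 0,"rz": 0.1,"gripper": 20},{"dx": 0,"dy": 0,"dz": 0,"rx": 0,"ry": 0,"rz": 0.12,"gripper": 20},{"dx": 0,"dy": 0,"dz": 0,"rx": 0,"ry": 0,"rz": 0.12,"gripper": 20},{"dx": 0,"dy": 0,"dz": 0,"rx": 0,"ry": 0,"rz": 0.12,"gripper": 20},{"dx": 0,"dy": 0,"dz": 0,"rx": 0,"ry": 0,"rz": 0.12,"gripper": 20},{"dx": 0,"dy": 0,"dz": 0,"rx": 0,"ry": 0,"rz": 0.12,"gripper": 20},{"dx": 0,"dy": 0,"dz": 0,"rx": 0,"ry": 0,"rz": 0.12,"gripper": 20},{"dx": 0,"dy": 0,"dz": 0,"rx": 0,"ry": 0,"rz": 0.12,"gripper": 20}]}}

```text
time_s: 5.25
ee_pos: [0.4925, 0.2775, 0.109]
tcp_rot: [-1.29, -2.863, 0.003]
wrist_force: [-0.1, -0.2, -3.7]
width: 0.0306
grasp_force: 79.7
```

Request:
{"api": "apply_moves", "payload": {"commands": [{"dx": 0,"dy": 0,"dz": 0,"rx": 0,"ry": 0,"rz": 0.12,"gripper": 20},{"dx": 0,"dy": 0,"dz": 0,"rx": 0,"ry": 0,"rz": 0.12,"gripper": 20},{"dx": 0,"dy": 0,"dz": 0,"rx": 0,"ry": 0,"rz": 0.12,"gripper": 20},{"dx": 0,"dy": 0,"dz": 0,"rx": 0,"ry": 0,"rz": 0.12,"gripper": 20},{"dx": 0,"dy": 0,"dz": 0,"rx": 0,"ry": 0,"rz": 0.12,"gripper": 20},{"dx": 0,"dy": 0,"dz": 0,"rx": 0,"ry": 0,"rz": 0.08,"gripper": 20},{"dx": 0,"dy": 0,"dz": 0,"rx": 0,"ry": 0,"rz": 0,"gripper": 20},{"dx": 0,"dy": 0,"dz": 0,"rx": 0,"ry": 0,"rz": 0,"gripper": 20}]}}

```text
time_s: 6.05
ee_pos: [0.4926, 0.2778, 0.1092]
tcp_rot: [-2.163, -2.278, 0.003]
wrist_force: [-0.3, -0.4, -3.7]
width: 0.0308
grasp_force: 79.6
```

```bash
python3 - <<'E'
from h import *
go(.5456,.122,.12,.045)
a=snap('top','t2');b=snap('side','s2')
g=lambda i:cv2.convertScaleAbs(i,alpha=1.5)
c=cv2.resize(g(a['color'][60:240,160:460]),(800,480));d=g(b['color'][60:180,130:400]); 
cv2.imwrite('pics/t2b.png',c)
E
```

```text
t 6.05 pos [0.4926 0.2778 0.1092] tooly [ 0.999  0.052 -0.002] d [-158.3   44.8  -10.7] rot [-0.002   0.0008  0.0067] F [-0.3 -0.4 -3.7] w 0.0308 q [-0.7   0.57  0.22  1.84 -0.17  0.76 -0.34]
```

View pics/t2b.png

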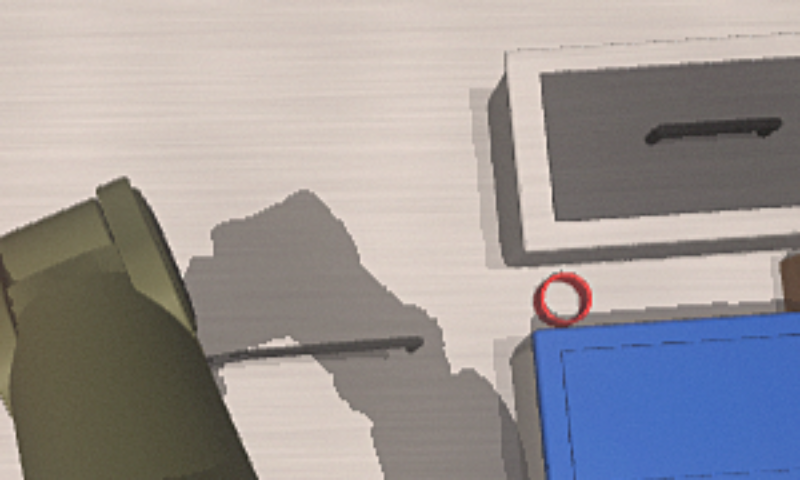

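The hook is held horizontally: the rod runs level to its end at crop (420,344). The ring is still at (563,299). From here I compute the tip offset and refine the ring's position.

```bash
python3 - <<'E'
from h import *
np.set_printoptions(precision=4,suppress=True)
print('rod end',px('t2',[(418/2.667+160-.3,344/2.667+60-.3),(240/2.667+160-.3,355/2.667+60-.3)],.141))
for f,z in(('top0',.0125),('side0',.0125)):
    a=cv2.imread(f'pics/{f}.png').astype(int); m=((a[...,2]>90)&(a[...,1]<60)&(a[...,0]<60)).astype(np.uint8)
    n,l,st,c=cv2.connectedComponentsWithStats(m)
    for i in range(1,n):
        if st[i,4]>15:
            x,y,w,h,_=st[i]; P=px(f,[(x+w/2-.5,y+h/2-.5)],z)[0]; 
            if P[1]<0: print(f,st[i],P)
E
```

```text
rod end [[0.5037 0.0565 0.141 ]
 [0.4978 0.1989 0.141 ]]
top0 [363 162  19  19  71] [ 0.5604 -0.1024  0.0125]
side0 [258 140  13  13 122] [ 0.555  -0.0946  0.0125]
```

Request:
{"api": "apply_moves", "payload": {"commands": [{"dx": -10,"dy": 7.5,"dz": 0,"rx": 0,"ry": 0,"rz": 0.006,"gripper": 20},{"dx": -10,"dy": 7.5,"dz": 0,"rx": 0,"ry": 0,"rz": 0,"gripper": 20},{"dx": -10,"dy": 7.5,"dz": 0,"rx": 0,"ry": 0,"rz": 0,"gripper": 20},{"dx": -10,"dy": 7.5,"dz": 0,"rx": 0,"ry": 0,"rz": 0,"gripper": 20},{"dx": -10,"dy": 7.5,"dz": 0,"rx": 0,"ry": 0,"rz": 0,"gripper": 20},{"dx": -10,"dy": 7.5,"dz": 0,"rx": 0,"ry": 0,"rz": 0,"gripper": 20},{"dx": -19,"dy": 0,"dz": 0,"rx": 0,"ry": 0,"rz": 0,"gripper": 20},{"dx": -19,"dy": 0,"dz": 0,"rx": 0,"ry": 0,"rz": 0,"gripper": 20},{"dx": -19,"dy": 0,"dz": 0,"rx": 0,"ry": 0,"rz": 0,"gripper": 20},{"dx": -19,"dy": 0,"dz": 0,"rx": 0,"ry": 0,"rz": 0,"gripper": 20},{"dx": -19,"dy": 0,"dz": 0,"rx": 0,"ry": 0,"rz": 0,"gripper": 20},{"dx": 0,"dy": 0,"dz": 0,"rx": 0,"ry": 0,"rz": 0,"gripper": 20}]}}

```text
time_s: 7.35
ee_pos: [0.5453, 0.1208, 0.1099]
tcp_rot: [2.178, 2.263, -0.003]
wrist_force: [0.2, -1.3, -3.2]
width: 0.0309
grasp_force: 79.6
```

```bash
python3 - <<'E'
from h import *
go(.5456,.124,.05,.047)
a=snap('top','t3');b=snap('side','s3')
g=lambda i:cv2.resize(cv2.convertScaleAbs(i,alpha=1.5),(400,400),interpolation=cv2.INTER_CUBIC)
cv2.imwrite('pics/t3b.png',np.hstack([g(a['color'][120:220,310:410]),g(b['color'][70:170,200:300])]))
E
```

```text
t 7.35 pos [0.5453 0.1208 0.1099] tooly [ 0.999  0.038 -0.001] d [ 3.3  0.4 59.9] rot [-0.0008  0.0022 -0.0087] F [ 0.2 -1.3 -3.2] w 0.0309 q [-0.4   0.56  0.21  1.86 -0.16  0.74 -0.06]
```

View pics/t3b.png

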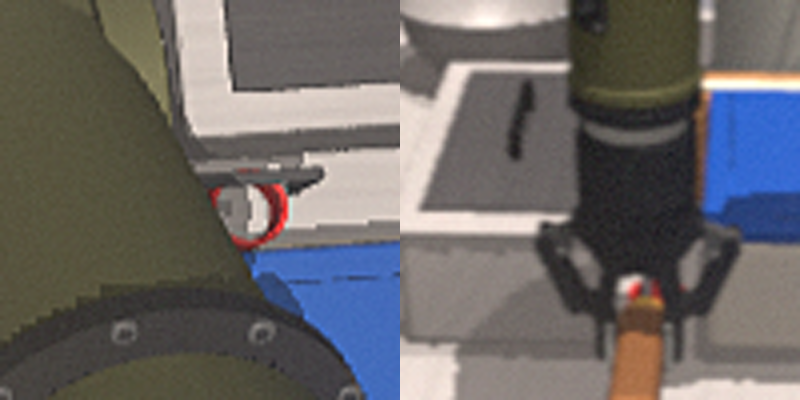

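The rod end is at crop (322,176). The ring's right edge at x≈289 is as before, so the ring hasn't moved. I'll check the rod end with the calibration.

```bash
python3 - <<'E'
from h import *
print(px('t3',[(390,120+176/4-.4)],.142), px('t3',[(389,120+188/4)],.0955),px('t3',[(382,120+211/4-.4)],.0125))
E
```

```text
[[ 0.55458985 -0.10356833  0.142     ]] [[ 0.5552248  -0.11675103  0.0955    ]] [[ 0.55650233 -0.1268607   0.0125    ]]
```

Request:
{"api": "apply_moves", "payload": {"commands": [{"dx": 1,"dy": 1,"dz": 10,"rx": 0,"ry": 0,"rz": -0.008,"gripper": 20},{"dx": 0,"dy": 0,"dz": 10,"rx": 0,"ry": 0,"rz": 0,"gripper": 20},{"dx": 0,"dy": 0,"dz": 10,"rx": 0,"ry": 0,"rz": 0,"gripper": 20},{"dx": 0,"dy": 0,"dz": 10,"rx": 0,"ry": 0,"rz": 0,"gripper": 20},{"dx": 0,"dy": 0,"dz": 10,"rx": 0,"ry": 0,"rz": 0,"gripper": 20},{"dx": 0,"dy": 0,"dz": 10,"rx": 0,"ry": 0,"rz": 0,"gripper": 20},{"dx": 0,"dy": 0,"dz": 5,"rx": 0,"ry": 0,"rz": 0,"gripper": 20},{"dx": 0,"dy": 0,"dz": 0,"rx": 0,"ry": 0,"rz": 0,"gripper": 20}]}}

```text
time_s: 8.25
ee_pos: [0.5452, 0.126, 0.0438]
tcp_rot: [-2.163, -2.276, 0.003]
wrist_force: [-0.7, -0.1, -3.8]
width: 0.0309
grasp_force: 79.7
```

Request:
{"api": "apply_moves", "payload": {"commands": [{"dx": 0,"dy": 0,"dz": 7,"rx": 0,"ry": 0,"rz": 0,"gripper": 20},{"dx": 0,"dy": 0,"dz": 7,"rx": 0,"ry": 0,"rz": 0,"gripper": 20},{"dx": 0,"dy": 0,"dz": 5,"rx": 0,"ry": 0,"rz": 0,"gripper": 20},{"dx": 0,"dy": 0,"dz": 0,"rx": 0,"ry": 0,"rz": 0,"gripper": 20},{"dx": 0,"dy": 0,"dz": 0,"rx": 0,"ry": 0,"rz": 0,"gripper": 20}]}}

```text
time_s: 8.75
ee_pos: [0.5456, 0.1261, 0.0256]
tcp_rot: [-2.164, -2.277, 0.002]
wrist_force: [0.4, 0.4, -3.3]
width: 0.0307
grasp_force: 79.7
```

```bash
python3 - <<'E'
from h import *
go(.545,.29,.024,.047)
E
```

```text
t 8.75 pos [0.5456 0.1261 0.0256] tooly [ 0.999  0.051 -0.001] d [163.8   7.7   1.6] rot [-0.0012  0.0002  0.0039] F [ 0.4  0.4 -3.3] w 0.0307 q [-0.38  0.68  0.16  1.92 -0.2   0.56 -0.03]
```

Request:
{"api": "apply_moves", "payload": {"commands": [{"dx": 4,"dy": -1,"dz": 0,"rx": 0,"ry": 0,"rz": 0,"gripper": 20},{"dx": 5,"dy": -1,"dz": 0,"rx": 0,"ry": 0,"rz": 0,"gripper": 20},{"dx": 5,"dy": -1,"dz": 0,"rx": 0,"ry": 0,"rz": 0,"gripper": 20},{"dx": 6,"dy": 0,"dz": 0,"rx": 0,"ry": 0,"rz": 0,"gripper": 20},{"dx": 6,"dy": 0,"dz": 0,"rx": 0,"ry": 0,"rz": 0,"gripper": 20},{"dx": 6,"dy": 0,"dz": 0,"rx": 0,"ry": 0,"rz": 0,"gripper": 20},{"dx": 6,"dy": 0,"dz": 0,"rx": 0,"ry": 0,"rz": 0,"gripper": 20},{"dx": 6,"dy": 0,"dz": 0,"rx": 0,"ry": 0,"rz": 0,"gripper": 20},{"dx": 6,"dy": 0,"dz": 0,"rx": 0,"ry": 0,"rz": 0,"gripper": 20},{"dx": 0,"dy": 0,"dz": 0,"rx": 0,"ry": 0,"rz": 0,"gripper": 20}]}}

```text
time_s: 9.75
ee_pos: [0.5399, 0.1773, 0.0257]
tcp_rot: [-2.162, -2.278, 0.0]
wrist_force: [0.2, 0.4, -3.8]
width: 0.0309
grasp_force: 79.7
```

```bash
python3 - <<'E'
from h import *
go(.539,.275,.025,.047)
snap('top','t4');snap('side','s4')
for f in('t4','s4'):
    a=cv2.imread(f'pics/{f}.png').astype(int); m=((a[...,2]>90)&(a[...,1]<60)&(a[...,0]<60)).astype(np.uint8)
    n,l,st,c=cv2.connectedComponentsWithStats(m)
    for i in range(1,n):
        x,y,w,h,_=st[i]; P=px(f,[(x+w/2-.5,y+h/2-.5)],.0125)[0]
        if st[i,4]>8 and P[1]<.2 and P[0]<.7: print(f,st[i],P.round(4))
E
```

```text
t 9.75 pos [0.5399 0.1773 0.0257] tooly [ 0.999  0.052 -0.001] d [97.6  4.2  0.7] rot [-0.001  -0.0007  0.0055] F [ 0.2  0.4 -3.8] w 0.0309 q [-0.47  0.69  0.18  1.9  -0.21  0.57 -0.11]
t4 [347 164  19  19  71] [ 0.5562 -0.0627  0.0125]
```

The ring followed the hook: it moved about 40 mm toward the mouth. I'll keep drawing it out.

Request:
{"api": "apply_moves", "payload": {"commands": [{"dx": 8,"dy": 0,"dz": 0,"rx": 0,"ry": 0,"rz": 0,"gripper": 20},{"dx": 9,"dy": 0,"dz": 0,"rx": 0,"ry": 0,"rz": 0,"gripper": 20},{"dx": 10,"dy": 0,"dz": 0,"rx": 0,"ry": 0,"rz": 0,"gripper": 20},{"dx": 10,"dy": 0,"dz": 0,"rx": 0,"ry": 0,"rz": 0,"gripper": 20},{"dx": 10,"dy": 0,"dz": 0,"rx": 0,"ry": 0,"rz": 0,"gripper": 20},{"dx": 10,"dy": 0,"dz": 0,"rx": 0,"ry": 0,"rz": 0,"gripper": 20},{"dx": 10,"dy": 0,"dz": 0,"rx": 0,"ry": 0,"rz": 0,"gripper": 20},{"dx": 10,"dy": 0,"dz": 0,"rx": 0,"ry": 0,"rz": 0,"gripper": 20},{"dx": 10,"dy": 0,"dz": 0,"rx": 0,"ry": 0,"rz": 0,"gripper": 20},{"dx": 8,"dy": 0,"dz": 0,"rx": 0,"ry": 0,"rz": 0,"gripper": 20},{"dx": 5,"dy": 0,"dz": 0,"rx": 0,"ry": 0,"rz": 0,"gripper": 20},{"dx": -8,"dy": 0,"dz": 0,"rx": 0,"ry": 0,"rz": 0,"gripper": 20}]}}

```text
time_s: 11.05
ee_pos: [0.5349, 0.2701, 0.0256]
tcp_rot: [-2.159, -2.279, -0.001]
wrist_force: [0.5, -0.3, -3.3]
width: 0.0306
grasp_force: 79.7
```

```bash
python3 - <<'E'
from h import *
go(.539,.275,.025,.047)
a=snap('top','t5');b=snap('side','s5')
for f in('t5','s5'):
    a_=cv2.imread(f'pics/{f}.png').astype(int); m=((a_[...,2]>90)&(a_[...,1]<60)&(a_[...,0]<60)).astype(np.uint8)
    n,l,st,c=cv2.connectedComponentsWithStats(m)
    for i in range(1,n):
        x,y,w,h,_=st[i]; P=px(f,[(x+w/2-.5,y+h/2-.5)],.0125)[0]
        if st[i,4]>8 and P[1]<.2 and P[0]<.7: print(f,st[i],P.round(4))
g=lambda i:cv2.resize(cv2.convertScaleAbs(i,alpha=1.5),(400,400),interpolation=cv2.INTER_CUBIC)
cv2.imwrite('pics/t5b.png',np.hstack([g(a['color'][90:250,250:410]),g(b['color'][70:270,180:380])]))
E
```

```text
t 11.05 pos [0.5349 0.2701 0.0256] tooly [ 0.999  0.054 -0.001] d [4.6 4.3 0.6] rot [-0.0009 -0.0015  0.0071] F [ 0.5 -0.3 -3.3] w 0.0306 q [-0.63  0.72  0.2   1.81 -0.23  0.63 -0.24]
t5 [306 167  20  19  75] [0.5507 0.0372 0.0125]
```

View pics/t5b.png

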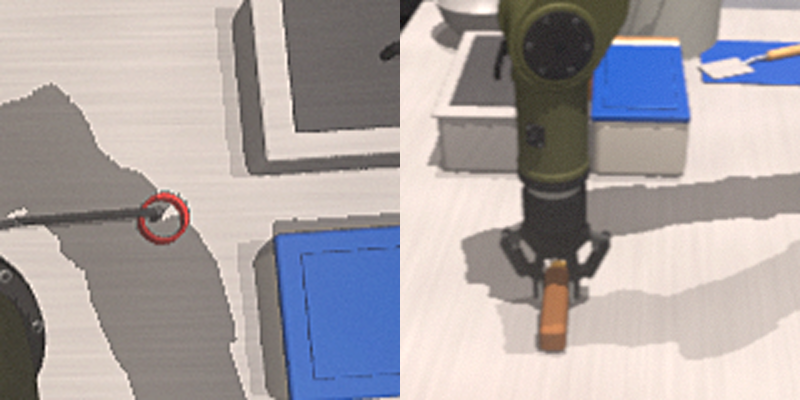

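The red ring lies at about (0.55, 0.035), with its edge about 50 mm outside the mouth, and the hook tip stands free inside it. Now I lift the hook clear, back it off, lower it and let go.

Request:
{"api": "apply_moves", "payload": {"commands": [{"dx": 0,"dy": 0,"dz": -8,"rx": 0,"ry": 0,"rz": 0,"gripper": 20},{"dx": 0,"dy": 0,"dz": -10,"rx": 0,"ry": 0,"rz": 0,"gripper": 20},{"dx": 0,"dy": 0,"dz": -15,"rx": 0,"ry": 0,"rz": 0,"gripper": 20},{"dx": 0,"dy": 0,"dz": -12,"rx": 0,"ry": 0,"rz": 0,"gripper": 20},{"dx": 10,"dy": 0,"dz": 0,"rx": 0,"ry": 0,"rz": 0,"gripper": 20},{"dx": 15,"dy": 0,"dz": 0,"rx": 0,"ry": 0,"rz": 0,"gripper": 20},{"dx": 15,"dy": 0,"dz": 0,"rx": 0,"ry": 0,"rz": 0,"gripper": 20},{"dx": 10,"dy": 0,"dz": 0,"rx": 0,"ry": 0,"rz": 0,"gripper": 20},{"dx": 0,"dy": 0,"dz": 15,"rx": 0,"ry": 0,"rz": 0,"gripper": 20},{"dx": 0,"dy": 0,"dz": 15,"rx": 0,"ry": 0,"rz": 0,"gripper": 20},{"dx": 0,"dy": 0,"dz": 10,"rx": 0,"ry": 0,"rz": 0,"gripper": 20},{"dx": 0,"dy": 0,"dz": 5,"rx": 0,"ry": 0,"rz": 0,"gripper": 20}]}}

```text
time_s: 12.35
ee_pos: [0.532, 0.318, 0.0242]
tcp_rot: [-2.162, -2.277, 0.005]
wrist_force: [-0.2, 0.4, -4.2]
width: 0.0307
grasp_force: 79.8
```

Request:
{"api": "apply_moves", "payload": {"commands": [{"dx": 0,"dy": 0,"dz": 2,"rx": 0,"ry": 0,"rz": 0,"gripper": 20},{"dx": 0,"dy": 0,"dz": 1.5,"rx": 0,"ry": 0,"rz": 0,"gripper": 20},{"dx": 0,"dy": 0,"dz": 0,"rx": 0,"ry": 0,"rz": 0,"gripper": 20},{"dx": 0,"dy": 0,"dz": 0,"rx": 0,"ry": 0,"rz": 0,"gripper": 20}]}}

```text
time_s: 12.75
ee_pos: [0.5332, 0.3178, 0.0227]
tcp_rot: [-2.164, -2.277, -0.0]
wrist_force: [-0.4, -0.3, -2.9]
width: 0.031
grasp_force: 79.8
```

Request:
{"api": "apply_moves", "payload": {"commands": [{"dx": 0,"dy": 0,"dz": 1,"rx": 0,"ry": 0,"rz": 0,"gripper": 20},{"dx": 0,"dy": 0,"dz": 1,"rx": 0,"ry": 0,"rz": 0,"gripper": 20},{"dx": 0,"dy": 0,"dz": 0.5,"rx": 0,"ry": 0,"rz": 0,"gripper": 20},{"dx": 0,"dy": 0,"dz": 0,"rx": 0,"ry": 0,"rz": 0,"gripper": 20},{"dx": 0,"dy": 0,"dz": 0,"rx": 0,"ry": 0,"rz": 0,"gripper": 20}]}}

```text
time_s: 13.25
ee_pos: [0.533, 0.3177, 0.0202]
tcp_rot: [-2.164, -2.277, 0.001]
wrist_force: [-1.8, -0.3, 2.8]
width: 0.0309
grasp_force: 80.4
```

Force is now upward, so the handle is on the table. I release and withdraw.

Request:
{"api": "apply_moves", "payload": {"commands": [{"dx": 0,"dy": 0,"dz": 0,"rx": 0,"ry": 0,"rz": 0,"gripper": 40},{"dx": 0,"dy": 0,"dz": 0,"rx": 0,"ry": 0,"rz": 0,"gripper": 55},{"dx": 0,"dy": 0,"dz": 0,"rx": 0,"ry": 0,"rz": 0,"gripper": 70},{"dx": 0,"dy": 0,"dz": 0,"rx": 0,"ry": 0,"rz": 0,"gripper": 85},{"dx": 0,"dy": 0,"dz": 0,"rx": 0,"ry": 0,"rz": 0,"gripper": 85},{"dx": 0,"dy": 0,"dz": 0,"rx": 0,"ry": 0,"rz": 0,"gripper": 85},{"dx": 0,"dy": 0,"dz": -15,"rx": 0,"ry": 0,"rz": 0,"gripper": 85},{"dx": 0,"dy": 0,"dz": -25,"rx": 0,"ry": 0,"rz": 0,"gripper": 85},{"dx": 0,"dy": 0,"dz": -30,"rx": 0,"ry": 0,"rz": 0,"gripper": 85},{"dx": 0,"dy": 0,"dz": -30,"rx": 0,"ry": 0,"rz": 0,"gripper": 85},{"dx": 0,"dy": 0,"dz": -30,"rx": 0,"ry": 0,"rz": 0,"gripper": 85},{"dx": 0,"dy": 0,"dz": 0,"rx": 0,"ry": 0,"rz": 0,"gripper": 85}]}}

```text
time_s: 14.45
ee_pos: [0.5353, 0.3186, 0.1554]
tcp_rot: [2.163, 2.276, 0.012]
wrist_force: [1.0, -0.4, 0.0]
width: 0.085
grasp_force: 0.0
```

```bash
python3 - <<'E'
from h import *
go(.5,.3,.15,.05)
a=snap('top','t6');b=snap('side','s6')
g=lambda i:cv2.resize(cv2.convertScaleAbs(i,alpha=1.5),(400,300),interpolation=cv2.INTER_CUBIC)
cv2.imwrite('pics/t6b.png',np.hstack([g(a['color']),g(b['color'])]))
E
```

```text
t 14.45 pos [0.5353 0.3186 0.1554] tooly [0.999 0.051 0.006] d [-16.8 -36.3   5.1] rot [ 0.0064 -0.0039  0.0006] F [ 1.  -0.4  0. ] w 0.085 q [-0.73  0.59  0.26  1.64 -0.18  0.93 -0.36]
```

View pics/t6b.png

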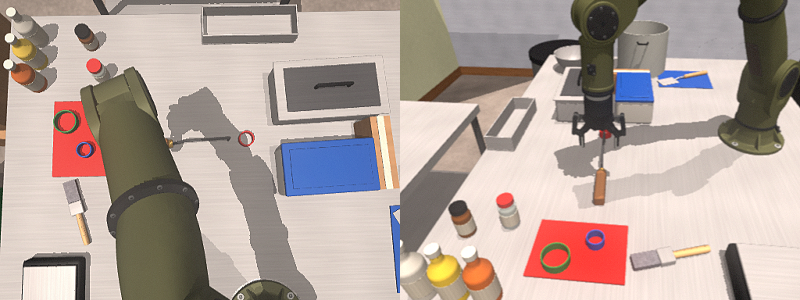

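The ring lies clear of the mouth at (246,138), the hook is flat on the table and free of the gripper, and the blue cutter is undisturbed.

```bash
python3 -c "
from rig import bot
print(bot.sign_off())"
```

```text
the job is handed in; nothing more can be done
None
```

The job is handed in: I used the hook to draw the red cutter out of the gap, clear on the table about 50 mm beyond the mouth, left the hook flat on its handle and released, and the blue cutter was not touched (about 14.5 s of the 51 s used).

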